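# Load the key press

### The arm

A 6-joint arm with a two-finger parallel gripper is mounted at the origin on the work surface. World frame = base frame: x ahead of the robot, y to its left, z up, the work surface at z = 0. Lengths are in m, angles in degrees, forces in N, time in s.
With the tool pointing down it reaches from about 0.375 to 0.9 m from the base axis. Payload 3.1 kg.
Tool frame: the origin (TCP) lies at the very end of the fingers, on their centre line; the grasp point (between the pads) lies 19 mm behind it; z points along the fingers, y is the line along which they close (so a half turn about z gives the same grasp; the last joint's range is limited). The gripper opens to 87 mm and grips with 3 to 60 N. Pads are 19 mm wide; open, the fingers measure 117 mm over their backs; the gripper's body (75 mm by 190 mm) begins 51 mm behind the grasp point.
Start: joints at [-74.8, 30.224, 82.088, -0, 67.689, -10.227], TCP at [0.268, -0.564, 0.223] pointing down, gripper open.
Joint ranges: [-176.69, 176.69], [-43.24, 126.21], [12.49, 139.97], [-82, 262], [0, 151.66], [-163.58, 163.58]. Speed limits (degrees/s): [159.86, 159.86, 180, 180, 180, 180].

### API

Orientations are given as a 3x3 rotation matrix whose columns are the frame's x, y, z axes.
In Python, from rig import bot, imaging gives the robot as it stands.
- The arm moves only by the tool drive_tool, never from a script. Its argument "deltas" is text: rows parted by semicolons, each of 5 numbers parted by spaces: the finger opening in mm, from 0 to 87, then the shift along the world's x, y, z in mm, then the turn about the world's z in rad. In form: jaw dx dy dz twist; .... A call has 1 to 12 rows; each row is the pose to reach, as a shift and turn from the pose commanded when the call began; what a row does not reach only later rows make up. A row lasts 1/10 s, in which the tool goes at most 50 mm and 8.59 degrees, less where a joint would pass 70% of its speed; a pose out of reach is approached as far as the arm can. A call with a gripper value outside its range is refused whole. The fingers move at their own pace and stop on an object; the grip force is fixed at half the most. Time passes only in rows, so rows that repeat a pose let the fingers close. It gives the time, the measured TCP pose, the force, the opening and the grip force at its end, in the units of the state.
- bot.read_state(): the state, without advancing time (a new reading comes with each control period).
- imaging.capture(name): name is "scene" or "top"; returns the picture (384x512x3 uint8, red, green, blue); there is no depth.
- imaging.camera_model(name): a dict with "fx", "fy", "cx", "cy" (pixels), "T" (4x4, takes a point from camera to world coordinates). Camera axes: x right, y down, z forward; pixel columns grow to the right and rows downward; lengths in m; the calibration is good to about 2 mm. A picture is of the moment at which its call begins. camera_model takes no time and is no camera call.
- bot.hand_in(): hands the job in; it is judged then, once.
The state is a dict: "time_s": time; "joint_positions": joint angles; "qvel": joint speeds; "tau": joint torques, N m; "position": TCP position; "tcp_rot": TCP orientation; "force": force on the tool from outside, world axes, zero at the start; "moment": the same for the moment, N m; "opening": opening from 0.0 (shut) to 1.0 (fully open); "grasp_force": force on a finger pad.
Only numpy, scipy, OpenCV 4.12 (cv2) and the standard library are available. Lean on these libraries where they do the work, as an engineer would, in place of code of your own. Each camera call takes 0.05 s, during which the arm holds its last target. There are 200 camera calls.

### The job

Load the hand press with every key blank in the wooden rack: the lane rails leave no room for fingers, so slide each blank along its lane until its square bow hangs out over the open front edge, where it can be pinched by the sides, and lay it in the steel shuttle tray, flat inside the rim (blanks may lie or lean on one another). When all are in, slide the tray (it has a black knob) under the press head until it meets its stop, and then bring the press lever all the way down and leave it there. Do not disturb the hammer, the brass lock or the yellow tag.

Things in the scene. Friction and masses are not known exactly. Their poses are not given: they have to be found in the camera images.
- key1_mid (a point): Middle of loose flat aluminium key blank (one of up to three alike; may be absent), half-way through its 4 mm thickness. 132 mm long, 48 g. Own x axis runs from the bow to the blade tip: the bow is a flat square plate 48 mm long (x -66 to -18 mm) and 46 mm wide, the blade is 84 mm long (x -18 to +66 mm) and 26 mm wide; z is normal to the flat. It balances about 9 mm towards the bow from this point. It starts flat in a rack lane with the bow 8 to 40 mm behind the open edge.
- key2_mid (a point): Middle of loose flat aluminium key blank (one of up to three alike; may be absent), half-way through its 4 mm thickness. 132 mm long, 48 g. Own x axis runs from the bow to the blade tip: the bow is a flat square plate 48 mm long (x -66 to -18 mm) and 46 mm wide, the blade is 84 mm long (x -18 to +66 mm) and 26 mm wide; z is normal to the flat. It balances about 9 mm towards the bow from this point. It starts flat in a rack lane with the bow 8 to 40 mm behind the open edge.
- key3_mid (a point): Middle of loose flat aluminium key blank (one of up to three alike; may be absent), half-way through its 4 mm thickness. 132 mm long, 48 g. Own x axis runs from the bow to the blade tip: the bow is a flat square plate 48 mm long (x -66 to -18 mm) and 46 mm wide, the blade is 84 mm long (x -18 to +66 mm) and 26 mm wide; z is normal to the flat. It balances about 9 mm towards the bow from this point. It starts flat in a rack lane with the bow 8 to 40 mm behind the open edge.
- rack_edge (a point): Middle of the open front edge of the fixed wooden key rack, at lane-floor height (45 mm above the cart). x points back into the rack along the lanes, y across. 200 deep, 194 wide; three 54 mm lanes at y = -62, 0, 62, between rails 7 mm high: no room for fingers beside a blank. 14 mm stop at the back. Waxed lanes, friction about 0.35: closed fingertips pressing 5 to 10 N drag a blank. Bare cart in front.
- tray_floor (a point): Centre of the inner floor of the steel shuttle tray (about 15 mm above the cart top); inside 180 mm along x by 115 mm along y, rim 20 mm above this floor and 5 mm thick. x points along the slide, towards the press head; the knob is at the -x end. With the tray out the space above is free; the press head begins 80 to 105 mm beyond this point.
- shuttle_grip (a point): Grip point on the tray's upright black round knob, 26 mm across, 40 mm tall; this point is 22 mm above the knob's foot and 18 mm below its top, 115 mm from the tray centre on the -x side.
- shuttle (a joint): Travel of the tray in m: 0 fully out, 0.110 against the stop under the press head. Stiffness: about 2 N of friction; stays where left. Moves along the x axis of tray_floor. Starts at 0 to 0.025.
- lever_ball (a point): Centre of the black ball (36 mm across) at the end of the press lever, 180 mm from the pivot. The bar is 16 mm thick.
- lever_pivot (a point): Pivot of the lever on the fixed press, 150 mm above the cart top (the press is 205 mm tall; its head overhangs the tray slide). Its axis is this point's x axis. The lever stands out to this point's -y side and swings down in the y-z plane of this point.
- lever (a joint): Lever angle in rad: 0 raised (52 deg above level), 0.9 level, 1.0 fully down at its stop. Starts at 0 to 0.15. Needs 2 to 6 N on the ball; stays where left.
- hammer: Ball-peen hammer 280 mm long with varnished wooden handle, lying on the cart beyond the work; origin about its middle, underside. Leave alone.
- lock: Brass bicycle lock 52 x 26 x 87 mm standing on the cart, origin at the centre of its underside. Leave alone.
- tag: Yellow plastic key tag 60 x 35 x 6 mm lying on the cart, origin at the centre of its underside. Leave alone.

How it is judged (in metres and radians):
On the way, in this order (a step that is already met when the one before it is completed fails the run):
1. every key blank lies flat in the shuttle tray (x of key1_mid in the frame of tray_floor between -0.027 and 0.027 m and y of key1_mid in the frame of tray_floor between -0.041 and 0.041 m and z of key1_mid in the frame of tray_floor between -0.002 and 0.022 m and (angle between key1_mid's own z axis and vertical below 0.3 rad or angle between key1_mid's own z axis and vertical above 2.84 rad) and linear speed of each of key1, key2, key3 below 0.05 m/s and x of key2_mid in the frame of tray_floor between -0.027 and 0.027 m and y of key2_mid in the frame of tray_floor between -0.041 and 0.041 m and z of key2_mid in the frame of tray_floor between -0.002 and 0.022 m and (angle between key2_mid's own z axis and vertical below 0.3 rad or angle between key2_mid's own z axis and vertical above 2.84 rad) and x of key3_mid in the frame of tray_floor between -0.027 and 0.027 m and y of key3_mid in the frame of tray_floor between -0.041 and 0.041 m and z of key3_mid in the frame of tray_floor between -0.002 and 0.022 m and (angle between key3_mid's own z axis and vertical below 0.3 rad or angle between key3_mid's own z axis and vertical above 2.84 rad)), for 0.2 s.
2. the loaded tray has been pushed under the head against its stop (all of step 1 and value of joint shuttle above 0.105 m), for 0.2 s.
3. the lever is pulled fully down (value of joint shuttle above 0.105 m and value of joint lever above 0.93 rad), for 0.2 s.
At the end, for the whole second after the job is handed in: Every blank present lies flat or leaning a little on another (within 0.3 rad) and at rest in the tray, its middle within 27 mm along and 41 mm across of the tray centre; the tray is within 5 mm of its stop under the head; the lever is within 0.07 rad of its lower stop (all of step 1 and all of step 3); the robot touches nothing.
It fails at once if the hammer is disturbed (moved over 30 mm) (distance of hammer from where it was at the start of the episode above 0.03 m).
It fails at once if the lock is disturbed (moved over 30 mm) (distance of lock from where it was at the start of the episode above 0.03 m).
It fails at once if the tag is disturbed (moved over 30 mm) (distance of tag from where it was at the start of the episode above 0.03 m).
Of key1, key2, key3 only 2 to 3 are there at a start; the rules pass over those that are not, and their reading is None.
At some moment in a run one of key1, key2, key3 may be knocked a few centimetres aside while the robot is not near it.
Once in a run the grip may slacken for a moment while it holds something.
It also fails if it takes over 210 s, if anything falls off the work surface, if the arm or the gripper's body presses on something with over 40 N, if the wrist force passes 120 N, or if a joint passes its speed limit or range.

## Working session

There is one attempt and no reset: what is moved stays moved. The work goes in short steps, Python scripts to look and compute and a tool call to move; the robot and the scene stay as the last step left them, time stands still between calls to the robot, and variables do not carry over. Pictures are saved under pics/ and viewed, at most 14 in all, crops included, and the job is handed in when it is done.

Besides the shell and the picture viewer there is one more tool, called after "Request:" as a command line: name --argument value ..., lists and objects as JSON in quotes. drive_tool: Moves the arm, as the interface text tells. Its arguments: {"type":"object","properties":{"deltas":{"type":"string"}},"required":["deltas"]}

```bash
ls; mkdir -p pics; python3 - <<'E'
from rig import bot, imaging
import cv2,numpy as np
for n in("scene","top"):
    cv2.imwrite(f"pics/{n}0.png",cv2.imread if 0 else imaging.capture(n)[:,:,::-1])
    m=imaging.camera_model(n);print(n,m["fx"],m["fy"],m["cx"],m["cy"]);print(np.round(m["T"],3))
s=bot.read_state();print(s)
E
```

```text
pics
scene 456.705224719457 456.705224719457 260.88847519203534 189.2021467552504
[[ 0.878  0.346 -0.331  1.145]
 [ 0.479 -0.628  0.613 -1.003]
 [ 0.004 -0.696 -0.718  1.348]
 [ 0.     0.     0.     1.   ]]
top 366.2770476163299 366.2770476163299 257.0439071757926 192.60442909262542
[[-0.009 -0.992  0.123  0.465]
 [-1.     0.008 -0.006  0.013]
 [ 0.005 -0.123 -0.992  1.199]
 [ 0.     0.     0.     1.   ]]
{'time_s': 0.1, 'joint_positions': array([-7.47992887e+01,  3.02735914e+01,  8.21502051e+01, -3.65989498e-03,
        6.76881429e+01, -1.02270948e+01]), 'qvel': array([ 0.01031306, -0.09330191, -0.1813586 ,  0.00416965,  0.04920013,
        0.02589247]), 'tau': array([-5.23793369e-04, -4.40984094e+01, -1.77151108e+01,  6.36386708e-02,
        5.34227653e-02, -4.27892883e-05]), 'position': array([ 0.26819286, -0.56379503,  0.22166355]), 'tcp_rot': array([[ 9.03116665e-01,  4.29394883e-01, -5.69292006e-04],
       [ 4.29395164e-01, -9.03114775e-01,  1.86986022e-03],
       [ 2.88772388e-04, -1.93315316e-03, -9.99998090e-01]]), 'force': array([ 0.68130994, -0.65270387, -0.20882695]), 'moment': array([ 0.00296665,  0.00903459, -0.02069075]), 'grasp_force': 0.0, 'opening': 1.000834839867912}
```

View pics/scene0.png

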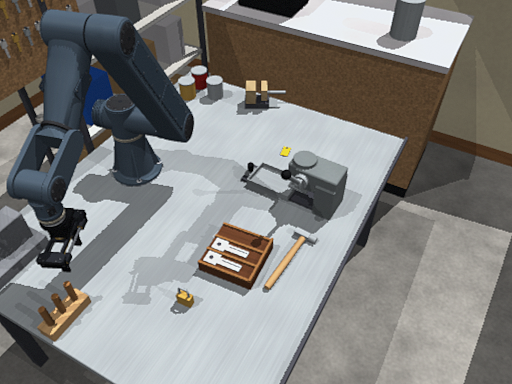

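View pics/top0.png

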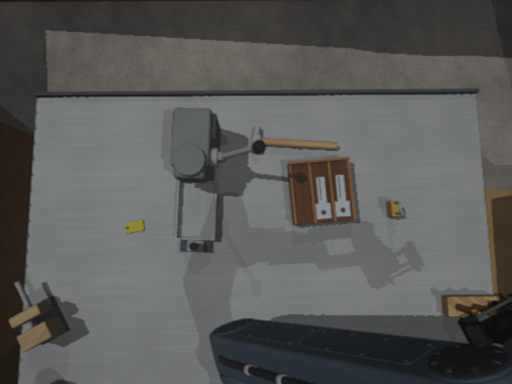

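The scene view shows the rack (~235,255) with two blanks, the tray (~270,180) and the press (~320,185). The top view has the rack at (323,192) with bows toward the bottom (towards the robot), the tray at (197,215), the knob at (195,246) and the lever ball at (259,147). Next I'll zoom in.

```bash
python3 - <<'E'
import cv2,numpy as np
a=cv2.imread("pics/top0.png")[98:258,150:370]; b=cv2.imread("pics/scene0.png")[140:290,190:350]
cv2.imwrite("pics/c1.png",cv2.resize(a,(770,560),interpolation=cv2.INTER_CUBIC))
cv2.imwrite("pics/c2.png",cv2.resize(b,(640,600),interpolation=cv2.INTER_CUBIC))
E
```

```text
(no output)
```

View pics/c1.png

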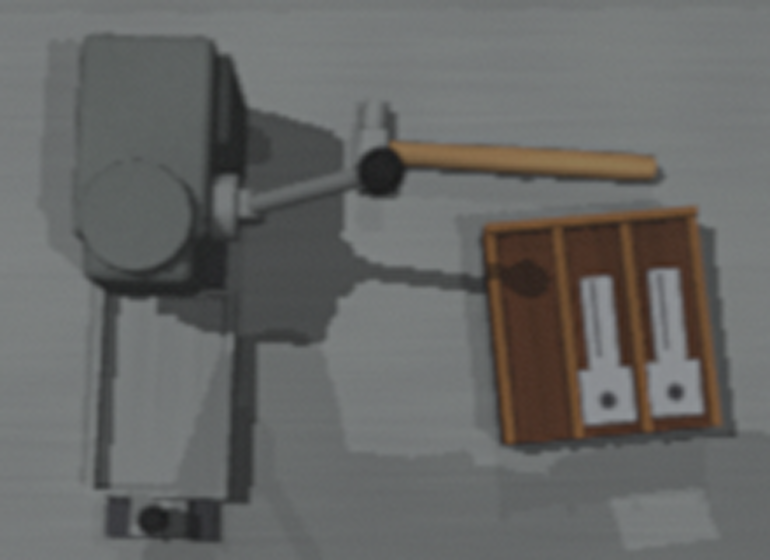

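View pics/c2.png

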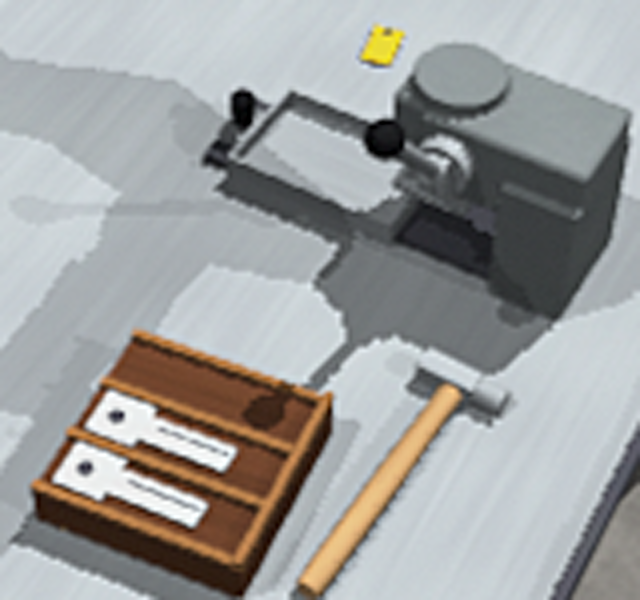

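The crops confirm two blanks, in the middle and right (−y) lanes, with the left lane empty. The tray is nearly fully out and the lever ball overhangs the hammer head.

```bash
cat > h.py <<'E'
import cv2,numpy as np
from rig import bot,imaging
CM={n:imaging.camera_model(n) for n in("scene","top")}
def ray(n,u,v):
    m=CM[n];T=np.array(m["T"]);d=T[:3,:3]@[(u-m["cx"])/m["fx"],(v-m["cy"])/m["fy"],1];return T[:3,3],d/np.linalg.norm(d)
def onz(n,uv,z):
    o,d=ray(n,*uv);return o+d*(z-o[2])/d[2]
def tri(a,b):
    o1,d1=ray("top",*a);o2,d2=ray("scene",*b)
    A=np.stack([d1,-d2],1);s=np.linalg.lstsq(A,o2-o1,rcond=None)[0]
    p,q=o1+s[0]*d1,o2+s[1]*d2;return (p+q)/2,np.linalg.norm(p-q)
def pix(n,P):
    m=CM[n];T=np.array(m["T"]);c=T[:3,:3].T@(np.array(P)-T[:3,3]);return np.array([m["fx"]*c[0]/c[2]+m["cx"],m["fy"]*c[1]/c[2]+m["cy"]])
def shot(n,name=None):
    im=imaging.capture(n)[:,:,::-1].copy()
    if name: cv2.imwrite(f"pics/{name}.png",im)
    return im
E
python3 - <<'E'
from h import *
np.set_printoptions(precision=4,suppress=True)
t=lambda u,v:((u+.5)/3.5-.5+150,(v+.5)/3.5-.5+98)
s=lambda u,v:((u+.5)/4-.5+190,(v+.5)/4-.5+140)
print("rack rail-top corners FL FR BL BR z.052/.059");
for c,z in(((508,443),.052),((718,428),.052),((487,228),.059),((695,210),.059)):print(onz("top",t(*c),z))
print("knob top",tri(t(155,518),s(243,100)))
print("ball",tri(t(381,171),s(386,139)))
print("tray rim outer BL BR",onz("top",t(95,488),.035),onz("top",t(248,502),.035))
print("rim scene",onz("scene",s(293,95),.035),onz("scene",s(218,180),.035))
im=cv2.imread("pics/top0.png");sc=cv2.imread("pics/scene0.png")
for n,I,box in(("top",im,(290,150,360,230)),("scene",sc,(195,220,280,290))):
    x0,y0,x1,y1=box;R=I[y0:y1,x0:x1].astype(int)
    m=((R.min(2)>(110 if n=="top" else 170))&(R.max(2)-R.min(2)<40)).astype(np.uint8)
    k,l,st,c=cv2.connectedComponentsWithStats(m)
    for i in range(1,k):
        if st[i,4]<80: continue
        ys,xs=np.nonzero(l==i);P=np.array([onz(n,(x+x0,y+y0),.049) for x,y in zip(xs,ys)])[:,:2]
        mu=P.mean(0);w,V=np.linalg.eigh(np.cov(P.T));a=V[:,1]*np.sign(V[0,1]);r=(P-mu)@a;q=(P-mu)@[-a[1],a[0]]
        print(n,"key cen",mu,"ang",np.degrees(np.arctan2(a[1],a[0])),"bow end",mu+a*r.min(),"tip",mu+a*r.max(),"w",np.ptp(q),st[i,4])
for uv,z in((t(381,171),.3),):print(pix("scene",[.5,0,0]))
# lock, tag
print("tag",onz("top",(134,227),.006),"lock",onz("top",(396,209),.04),"hammer end/head",onz("top",t(655,168),.02),onz("top",t(375,120),.02))
print("pivot hub",tri(t(245,205),s(452,165)))
E
```

```text
rack rail-top corners FL FR BL BR z.052/.059
[ 0.506  -0.1118  0.052 ]
[ 0.5177 -0.3001  0.052 ]
[ 0.7001 -0.0962  0.059 ]
[ 0.7152 -0.2855  0.059 ]
knob top (array([0.4432, 0.2015, 0.0589]), np.float64(0.0011426562801712605))
ball (array([0.6962, 0.0024, 0.2887]), np.float64(0.0016324933063657807))
tray rim outer BL BR [0.4695 0.2594 0.035 ] [0.4557 0.1217 0.035 ]
rim scene [0.4732 0.2566 0.035 ] [0.4672 0.1084 0.035 ]
top key cen [ 0.7105 -0.2429] ang 71.71320253957609 bow end [ 0.6735 -0.3549] tip [ 0.7558 -0.1058] w 0.17999788796190935 616
top key cen [ 0.5877 -0.2612] ang 2.949045041857513 bow end [ 0.5313 -0.2641] tip [ 0.6617 -0.2574] w 0.04638708609985755 402
top key cen [ 0.5819 -0.2002] ang 3.5882528891341785 bow end [ 0.5249 -0.2038] tip [ 0.6553 -0.1956] w 0.045635178663307824 400
scene key cen [ 0.615  -0.0667] ang 20.82115695328256 bow end [ 0.5231 -0.1017] tip [ 0.6832 -0.0408] w 0.07647490324410014 484
scene key cen [ 0.7377 -0.1816] ang -78.48596933730418 bow end [ 0.7066 -0.029 ] tip [ 0.7622 -0.3019] w 0.06002636739815476 466
scene key cen [ 0.5815 -0.1997] ang 3.7823801622690665 bow end [ 0.5235 -0.2035] tip [ 0.6551 -0.1948] w 0.04550967648782165 265
scene key cen [ 0.5876 -0.2611] ang 3.779763615320167 bow end [ 0.5299 -0.2649] tip [ 0.662  -0.2562] w 0.04493955471173409 281
scene key cen [ 0.5972 -0.3665] ang 13.240690989622102 bow end [ 0.5528 -0.377 ] tip [ 0.6671 -0.3501] w 0.045865366955378115 233
[237.7226 210.9128]
tag [0.5033 0.4046 0.006 ] lock [ 0.5518 -0.436   0.04  ] hammer end/head [ 0.7645 -0.2596  0.02  ] [0.813  0.0041 0.02  ]
pivot hub (array([0.7062, 0.1173, 0.1608]), np.float64(0.014580127966392738))
```

```bash
python3 - <<'E'
import cv2,numpy as np
a=cv2.imread("pics/top0.png")[176:256,168:230]; b=cv2.imread("pics/scene0.png")[152:216,238:306]
a=cv2.resize(a,None,fx=6,fy=6,interpolation=cv2.INTER_CUBIC); a=cv2.convertScaleAbs(a,alpha=1.8)
b=cv2.resize(b,None,fx=6,fy=6,interpolation=cv2.INTER_CUBIC)
o=np.zeros((480,372+408,3),np.uint8);o[:480,:372]=a;o[:384,372:]=b
cv2.imwrite("pics/c3.png",o)
E
```

```text
(no output)
```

View pics/c3.png

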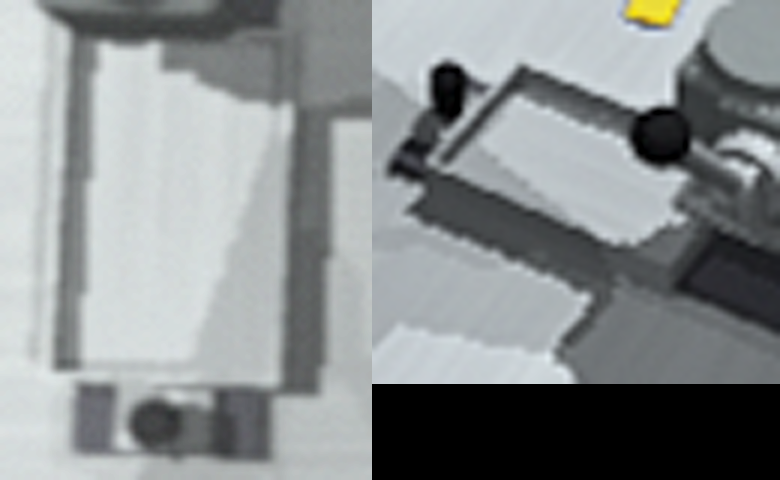

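Request:
drive_tool --deltas "0 50 20 0 -0.1; 0 100 60 0 -0.2; 0 150 100 0 -0.3; 0 200 150 0 -0.379; 0 240 200 0 -0.379; 0 280 250 -20 -0.379; 0 310 300 -40 -0.379; 0 332 340 -60 -0.379; 0 332 364 -100 -0.379; 0 332 364 -130 -0.379; 0 332 364 -140 -0.379; 0 332 364 -140 -0.379"

```text
time_s: 1.3
position: [0.5972, -0.1945, 0.0766]
tcp_rot: [[0.998, 0.069, -0.011], [0.069, -0.998, 0.007], [-0.011, -0.008, -1.0]]
force: [-0.6, 0.1, -0.2]
opening: 0.028
grasp_force: 0.0
```

The composite shows the tray floor's left edge running (98,45)→(80,360), its front edge (80,360)→(280,385), and the knob top at (157,420).

```bash
python3 - <<'E'
from h import *
np.set_printoptions(precision=4,suppress=True)
t=lambda u,v:((u+.5)/6-.5+168,(v+.5)/6-.5+176)
s=lambda u,v:((u-372+.5)/6-.5+238,(v+.5)/6-.5+152)
for n,p,z in(("Lfloor far",t(98,45),.015),("Lfloor near",t(80,360),.015),("R floor near",t(280,380),.015),("R rim far",t(298,105),.035),("R rim near",t(287,388),.035),("L rim out near",t(55,370),.035),("Lrim far",t(72,45),.035)):print(n,onz("top",p,z))
for n,p,z in(("Linner near rim",s(521,72),.035),("Rinner near rim",s(445,160),.035),("corner floor L",s(517,97),.015),("R out near rim",s(428,170),.035),("R out far rim",s(610,255),.035)):print("sc",n,onz("scene",p,z))
print(tri(t(157,420),s(447,80)))
print(bot.read_state()["force"])
E
```

```text
Lfloor far [0.6444 0.2435 0.015 ]
Lfloor near [0.4742 0.2505 0.015 ]
R floor near [0.4626 0.1436 0.015 ]
R rim far [0.6081 0.1325 0.035 ]
R rim near [0.4585 0.1377 0.035 ]
L rim out near [0.4689 0.2595 0.035 ]
Lrim far [0.6415 0.2535 0.035 ]
sc Linner near rim [0.4721 0.2545 0.035 ]
sc Rinner near rim [0.4689 0.1514 0.035 ]
sc corner floor L [0.4719 0.2492 0.015 ]
sc R out near rim [0.4636 0.1374 0.035 ]
sc R out far rim [0.6087 0.1261 0.035 ]
(array([0.4426, 0.2019, 0.0568]), np.float64(0.000671620083572269))
[-0.619   0.0913 -0.1784]
```

Request:
drive_tool --deltas "0 3 -5 -12 -0.005; 0 3 -5 -18 -0.005; 0 3 -5 -22 -0.005; 0 3 -5 -24 -0.005; 0 3 -5 -24 -0.005"

```text
time_s: 1.8
position: [0.6033, -0.2065, 0.0592]
tcp_rot: [[0.998, 0.058, 0.001], [0.058, -0.998, -0.001], [0.001, 0.001, -1.0]]
force: [-0.7, 0.6, 1.6]
opening: 0.007
grasp_force: 0.0
```

Request:
drive_tool --deltas "0 0 7 0 0.01; 0 0 7 -5 0.01; 0 0 7 -8 0.01; 0 0 7 -9 0.01; 0 0 7 -10 0.01; 0 0 7 -11 0.01; 0 0 7 -11 0.01"

```text
time_s: 2.5
position: [0.6031, -0.198, 0.0494]
tcp_rot: [[0.998, 0.07, -0.001], [0.07, -0.998, 0.0], [-0.001, -0.0, -1.0]]
force: [-4.4, 2.3, 10.4]
opening: 0.005
grasp_force: 5.7
```

Request:
drive_tool --deltas "0 -4 0 0 0; 0 -9 -0.5 0 0; 0 -14 -1 0 0; 0 -19 -1 0 0; 0 -24 -1.5 0 0; 0 -29 -2 0 0; 0 -34 -2 0 0; 0 -39 -2.5 0 0; 0 -44 -3 0 0; 0 -49 -3 0 0; 0 -53 -3.5 0 0; 0 -53 -3.5 0 0"

```text
time_s: 3.7
position: [0.5528, -0.2034, 0.0494]
tcp_rot: [[0.998, 0.069, 0.006], [0.069, -0.998, -0.003], [0.006, 0.004, -1.0]]
force: [1.0, 0.1, 8.3]
opening: 0.004
grasp_force: 3.8
```

Request:
drive_tool --deltas "0 -1 0 4 0; 0 -1 0 20 0; 0 -1 0 60 0; 87 -50 0 100 0; 87 -70 0 120 0; 87 -70 -10 120 0"

```text
time_s: 4.3
position: [0.4777, -0.2107, 0.1704]
tcp_rot: [[0.998, 0.07, 0.0], [0.07, -0.998, -0.0], [0.0, 0.0, -1.0]]
force: [0.3, -0.2, -0.3]
opening: 0.191
grasp_force: 0.0
```

```bash
cat >> h.py <<'E'
def keys(n,im,z,box):
    "white blobs in world box (x0,x1,y0,y1) at height z"
    m=((im.min(2)>(100 if n=="top" else 165))&(im.max(2).astype(int)-im.min(2)<40)).astype(np.uint8)
    c=np.array([pix(n,(x,y,z)) for x in box[:2] for y in box[2:]]);x0,y0=c.min(0).astype(int);x1,y1=c.max(0).astype(int)
    ys,xs=np.mgrid[y0:y1,x0:x1];W=np.array([onz(n,(x,y),z)[:2] for x,y in zip(xs.ravel(),ys.ravel())]).reshape(*xs.shape,2)
    ok=(W[...,0]>box[0])&(W[...,0]<box[1])&(W[...,1]>box[2])&(W[...,1]<box[3])
    k,l,st,_=cv2.connectedComponentsWithStats(m[y0:y1,x0:x1]*ok.astype(np.uint8))
    for i in range(1,k):
        if st[i,4]<80: continue
        P=W[l==i];mu=P.mean(0);V=np.linalg.eigh(np.cov(P.T))[1];a=V[:,1]*np.sign(V[0,1]);r=(P-mu)@a;q=(P-mu)@[-a[1],a[0]]
        print(n,"cen",mu.round(4),"ang",np.degrees(np.arctan2(a[1],a[0])).round(1),"bow",(mu+a*r.min()).round(4),"tip",(mu+a*r.max()).round(4),"L",np.ptp(r).round(3),"w",np.ptp(q).round(3),st[i,4])
E
python3 - <<'E'
from h import *
for n in("scene","top"):
    im=shot(n,n+"1");keys(n,im,.049,(.44,.70,-.30,-.10))
    if n=="scene":cv2.imwrite("pics/c4.png",cv2.resize(im[130:310,170:370],(666,600)))
E
```

```text
scene cen [ 0.4892 -0.1904] ang -87.2 bow [ 0.4847 -0.0989] tip [ 0.4936 -0.2806] L 0.182 w 0.169 860
scene cen [ 0.589  -0.2611] ang 3.3 bow [ 0.5286 -0.2646] tip [ 0.662  -0.2568] L 0.134 w 0.046 306
top cen [ 0.5978 -0.258 ] ang -2.2 bow [ 0.5302 -0.2554] tip [ 0.6615 -0.2604] L 0.131 w 0.045 375
top cen [ 0.5625 -0.2025] ang 2.4 bow [ 0.5187 -0.2043] tip [ 0.6045 -0.2007] L 0.086 w 0.033 234
top cen [ 0.472  -0.1234] ang 22.1 bow [ 0.4394 -0.1366] tip [ 0.5207 -0.1037] L 0.088 w 0.059 284
```

View pics/c4.png

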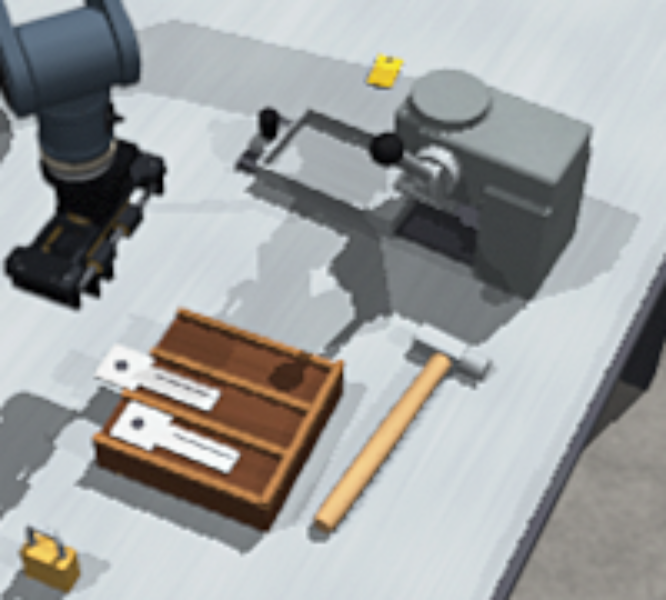

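The blank from the middle lane now overhangs about 39 mm: bow at (118,365) in the crop, ready to pinch.

Request:
drive_tool --deltas "87 10 6 -20 0; 87 10 6 -60 0; 87 10 6 -80 0; 87 10 6 -110 0; 87 10 6 -135 0; 87 10 6 -140 0; 87 10 6 -140 0; 30 10 6 -140 0; 30 10 6 -140 0; 30 10 6 -140 0; 30 10 6 -140 0; 30 10 6 -140 0"

```text
time_s: 5.6
position: [0.4906, -0.2061, 0.0282]
tcp_rot: [[0.998, 0.07, 0.001], [0.07, -0.998, -0.001], [0.001, 0.001, -1.0]]
force: [-0.5, 0.0, -0.1]
opening: 0.629
grasp_force: 0.0
```

Request:
drive_tool --deltas "30 0 0 0 0; 30 0 0 0 0; 30 0 0 0 0; 30 0 0 0 0; 30 0 0 2 0; 30 0 0 6 0; 30 0 0 12 0; 30 0 0 20 0; 30 0 0 40 0; 30 0 0 60 0; 30 0 0 60 0"

```text
time_s: 6.7
position: [0.4921, -0.207, 0.0903]
tcp_rot: [[0.998, 0.07, 0.005], [0.07, -0.998, -0.003], [0.005, 0.004, -1.0]]
force: [-0.1, -0.4, -0.8]
opening: 0.533
grasp_force: 2.9
```

Request:
drive_tool --deltas "0 0 30 20 0; 0 0 70 40 0; 0 2 110 45 -0.03; 0 4 150 45 -0.05; 0 6 190 45 -0.08; 0 8 230 45 -0.1; 0 10 270 45 -0.12; 0 12 310 45 -0.12; 0 14 350 45 -0.12; 0 15 385 45 -0.12; 0 15 404 45 -0.12; 0 15 404 45 -0.12"

```text
time_s: 7.9
position: [0.5049, 0.2005, 0.1322]
tcp_rot: [[0.999, -0.046, 0.0], [-0.046, -0.999, 0.0], [0.0, -0.0, -1.0]]
force: [-0.2, -1.2, 0.7]
opening: 0.007
grasp_force: 0.0
```

```bash
python3 - <<'E'
from h import *
im=shot("scene","scene2");t=shot("top","top2")
keys("top",t,.049,(.44,.70,-.30,-.10))
o=np.zeros((540,800,3),np.uint8);o[:,:400]=cv2.resize(im[100:280,190:323],(400,540));o[:,400:]=cv2.resize(t[110:272,150:270],(400,540));cv2.imwrite("pics/c5.png",o)
E
```

```text
top cen [ 0.5882 -0.2609] ang 3.5 bow [ 0.5299 -0.2645] tip [ 0.6619 -0.2564] L 0.132 w 0.048 457
top cen [ 0.4897 -0.1918] ang 73.5 bow [ 0.4578 -0.2997] tip [ 0.5197 -0.0902] L 0.218 w 0.153 1555
```

View pics/c5.png

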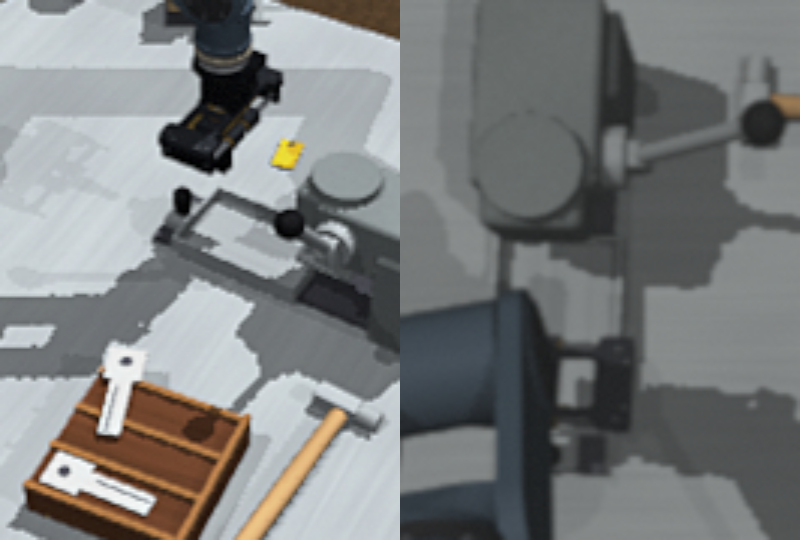

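The first blank slipped out of the grip. It now lies crosswise on the rack, with its bow near (125,362) in the left crop. I'll localise it.

```bash
python3 - <<'E'
from h import *
im=cv2.imread("pics/scene2.png");t=cv2.imread("pics/top2.png")
o=np.zeros((560,800,3),np.uint8);o[:,:400]=cv2.resize(im[205:275,195:245],(400,560),interpolation=cv2.INTER_CUBIC);o[:,400:]=cv2.resize(cv2.convertScaleAbs(t[160:244,295:355],alpha=1.4),(400,560),interpolation=cv2.INTER_CUBIC);cv2.imwrite("pics/c6.png",o)
E
```

```text
(no output)
```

View pics/c6.png

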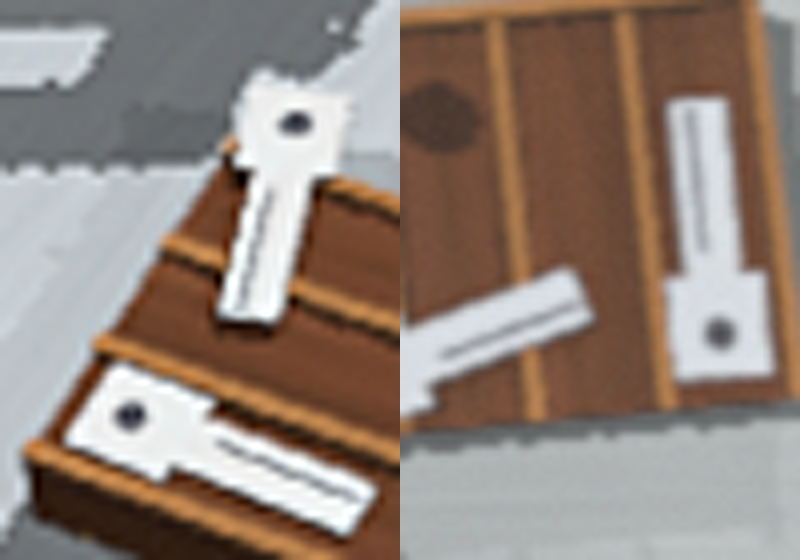

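```bash
python3 - <<'E'
from h import *
np.set_printoptions(precision=4,suppress=True)
s=lambda u,v:((u+.5)/8-.5+195,(v+.5)/8-.5+205)
t=lambda u,v:((u-400+.5)/6.667-.5+295,(v+.5)/6.667-.5+160)
for z in(.05,.056):
  for n,p in(("hole",s(295,121)),("tipmid",s(249,318)),("tipL",s(217,316)),("tipR",s(282,322)),("neckL",s(248,180)),("neckR",s(316,186)),("bowL",s(235,158)),("bowR",s(342,176)),("bowfarR",s(352,105)),("bowfarL",s(250,72))):print(z,n,onz("scene",p,z))
  for n,p in(("tipmid",t(583,293)),("neck",t(434,397))):print(z,"top",n,onz("top",p,z))
print(tri(t(583,293),s(249,320)), tri(t(571,266),s(282,324)),tri(t(595,320),s(217,318)))
h2=cv2.imread("pics/top2.png")[200:235,255:315];cv2.imwrite("pics/_.png",h2)
E
```

```text
0.05 hole [ 0.5256 -0.0859  0.05  ]
0.05 tipmid [ 0.567  -0.1936  0.05  ]
0.05 tipL [ 0.554  -0.1994  0.05  ]
0.05 tipR [ 0.5809 -0.1884  0.05  ]
0.05 neckL [ 0.5251 -0.1266  0.05  ]
0.05 neckR [ 0.5542 -0.1146  0.05  ]
0.05 bowL [ 0.513  -0.1183  0.05  ]
0.05 bowR [ 0.5616 -0.1038  0.05  ]
0.05 bowfarR [ 0.5438 -0.0647  0.05  ]
0.05 bowfarL [ 0.4914 -0.0703  0.05  ]
0.05 top tipmid [ 0.5704 -0.1994  0.05  ]
0.05 top neck [ 0.5219 -0.1277  0.05  ]
0.056 hole [ 0.5285 -0.0901  0.056 ]
0.056 tipmid [ 0.5696 -0.1973  0.056 ]
0.056 tipL [ 0.5567 -0.2032  0.056 ]
0.056 tipR [ 0.5835 -0.1922  0.056 ]
0.056 neckL [ 0.5279 -0.1306  0.056 ]
0.056 neckR [ 0.5569 -0.1187  0.056 ]
0.056 bowL [ 0.5159 -0.1224  0.056 ]
0.056 bowR [ 0.5643 -0.1079  0.056 ]
0.056 bowfarR [ 0.5466 -0.069   0.056 ]
0.056 bowfarL [ 0.4944 -0.0746  0.056 ]
0.056 top tipmid [ 0.5698 -0.1982  0.056 ]
0.056 top neck [ 0.5216 -0.127   0.056 ]
(array([ 0.57  , -0.1982,  0.0558]), np.float64(0.0003516340177063134)) (array([ 0.5832, -0.1928,  0.055 ]), np.float64(0.001168668241721068)) (array([ 0.557 , -0.2037,  0.0553]), np.float64(0.00011818161817888684))
```

Triangulated pose: the blank lies flat across the two left rails, tip (0.570,-0.198), axis about -68°, with the bow overhanging the rack's left side by roughly 37 mm. It can be pinched there.

Request:
drive_tool --deltas "87 2 -30 0 -0.147; 87 4 -70 0 -0.29; 87 6 -110 0 -0.43; 87 8 -150 0 -0.57; 87 11 -190 0 -0.71; 87 14 -230 0 -0.85; 87 18 -260 0 -0.99; 87 21 -286 0 -1.12; 87 21 -286 -20 -1.147; 87 21 -286 -30 -1.147; 87 21 -286 -30 -1.147; 87 21 -286 -30 -1.147"

```text
time_s: 9.2
position: [0.5257, -0.0878, 0.1023]
tcp_rot: [[0.365, -0.931, -0.001], [-0.931, -0.365, 0.0], [-0.001, 0.001, -1.0]]
force: [-0.8, -0.5, -0.4]
opening: 0.972
grasp_force: 0.0
```

```bash
python3 - <<'E'
from h import *
print(bot.read_state()["joint_positions"].round(1))
im=shot("scene","scene3");cv2.imwrite("pics/c7.png",cv2.resize(im[150:280,180:300],(554,600),interpolation=cv2.INTER_CUBIC))
E
```

```text
[-21.5  33.5 101.3  -0.   45.3 137.1]
```

View pics/c7.png

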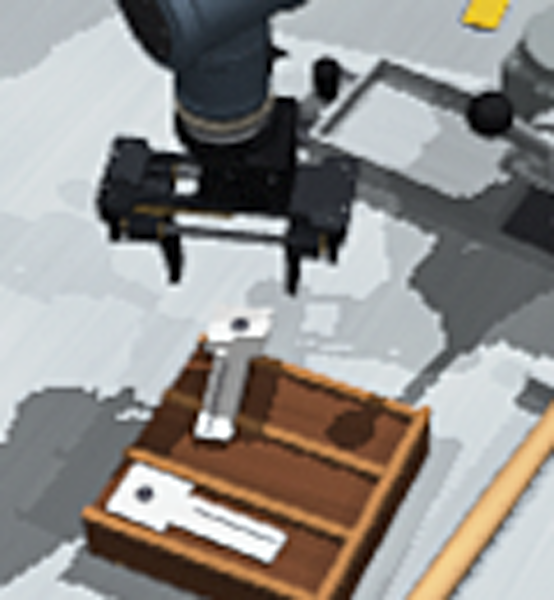

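The open fingers line up either side of the bow at (240,325), so I'll descend and pinch.

Request:
drive_tool --deltas "87 0 0 -30 0; 87 0 0 -50 0; 87 0 0 -59 0; 87 0 0 -59 0; 0 0 0 -59 0; 0 0 0 -59 0; 0 0 0 -59 0; 0 0 0 -59 0; 0 0 0 -59 0; 0 0 0 -59 0; 0 0 0 -59 0; 0 0 0 -59 0"

```text
time_s: 10.45
position: [0.5264, -0.088, 0.0436]
tcp_rot: [[0.365, -0.931, 0.0], [-0.931, -0.365, -0.0], [0.0, -0.0, -1.0]]
force: [-0.6, -0.1, 1.7]
opening: 0.522
grasp_force: 30.0
```

Request:
drive_tool --deltas "0 0 0 0 0; 0 0 0 0 0; 0 0 0 0 0; 0 0 0 0 0"

```text
time_s: 10.85
position: [0.5264, -0.088, 0.0436]
tcp_rot: [[0.365, -0.931, 0.0], [-0.931, -0.365, -0.0], [0.0, -0.0, -1.0]]
force: [0.3, -0.4, 1.8]
opening: 0.516
grasp_force: 30.0
```

Request:
drive_tool --deltas "0 0 0 3 0; 0 0 0 8 0; 0 0 0 15 0; 0 0 0 25 0; 0 0 0 35 0; 0 0 0 45 0; 0 0 5 50 0; 0 0 15 55 0; 0 0 15 55 0"

```text
time_s: 11.75
position: [0.5262, -0.0715, 0.0992]
tcp_rot: [[0.366, -0.931, 0.0], [-0.931, -0.366, 0.0], [-0.0, -0.0, -1.0]]
force: [-0.6, -0.2, -2.3]
opening: 0.519
grasp_force: 30.0
```

Request:
drive_tool --deltas "0 -2 15 5 0.05; 0 -4 40 10 0.15; 0 -6 65 10 0.25; 0 -8 90 10 0.36; 0 -10 115 10 0.47; 0 -12 140 10 0.58; 0 -14 165 10 0.69; 0 -16 190 10 0.8; 0 -18 215 10 0.91; 0 -21 240 10 1.02; 0 -23 262 10 1.12; 0 -24 271 10 1.14"

```text
time_s: 12.95
position: [0.501, 0.2005, 0.1083]
tcp_rot: [[0.999, -0.052, -0.001], [-0.052, -0.999, 0.0], [-0.001, -0.0, -1.0]]
force: [-0.2, -0.4, -0.9]
opening: 0.521
grasp_force: 30.0
```

```bash
python3 - <<'E'
from h import *
im=shot("scene","scene4");s=bot.read_state();print(s["position"],s["opening"],s["grasp_force"])
cv2.imwrite("pics/c8.png",cv2.resize(im[130:280,190:330],(560,600),interpolation=cv2.INTER_CUBIC))
E
```

```text
[0.50112892 0.20071131 0.10835666] 0.5203010447266262 29.975706338882446
```

View pics/c8.png

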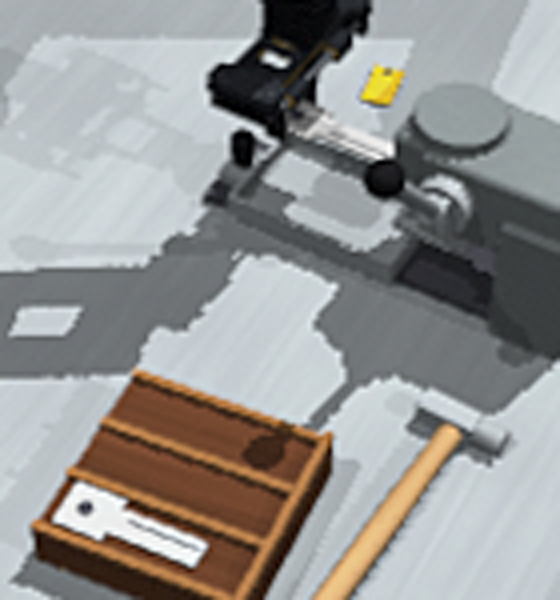

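The blank is held level at (350,140), pointing along the tray. I'll lower it and release.

Request:
drive_tool --deltas "0 0 0 -25 0; 0 0 0 -50 0; 0 0 0 -70 0; 0 0 0 -82 0; 0 0 0 -88 0; 0 0 0 -91 0; 0 0 0 -91 0; 75 0 0 -91 0; 75 0 0 -91 0; 75 0 0 -91 0; 75 0 0 -91 0; 75 0 0 -91 0"

```text
time_s: 14.2
position: [0.5025, 0.1981, 0.0178]
tcp_rot: [[0.998, -0.057, 0.0], [-0.057, -0.998, 0.0], [0.0, -0.0, -1.0]]
force: [-0.4, -0.1, -0.0]
opening: 0.837
grasp_force: 0.0
```

Request:
drive_tool --deltas "75 0 0 0 0; 75 0 0 10 0; 75 0 0 40 0; 75 0 0 80 0; 0 0 -40 110 0.02; 0 10 -80 120 0.05; 0 20 -120 120 0.08; 0 30 -165 120 0.1; 0 50 -210 120 0.12; 0 70 -255 120 0.12; 0 85 -300 120 0.12; 0 95 -345 120 0.12"

```text
time_s: 15.4
position: [0.5983, -0.1491, 0.1384]
tcp_rot: [[0.998, 0.063, 0.002], [0.063, -0.998, -0.001], [0.002, 0.001, -1.0]]
force: [0.1, 1.0, 1.0]
opening: 0.22
grasp_force: 0.0
```

```bash
python3 - <<'E'
from h import *
im=shot("scene","scene5");t=shot("top","top5");s=bot.read_state();print(s["position"],s["opening"])
for n,i in(("scene",im),("top",t)):keys(n,i,.049,(.50,.70,-.30,-.10))
cv2.imwrite("pics/c9.png",cv2.resize(im[150:215,235:315],(640,520),interpolation=cv2.INTER_CUBIC))
E
```

```text
[ 0.5998901  -0.1537765   0.13863563] 0.12537478554054066
scene cen [ 0.5072 -0.2293] ang -87.7 bow [ 0.503  -0.1216] tip [ 0.51   -0.2997] L 0.178 w 0.018 148
scene cen [ 0.6337 -0.2583] ang 3.4 bow [ 0.6036 -0.2601] tip [ 0.662  -0.2567] L 0.059 w 0.028 110
```

View pics/c9.png

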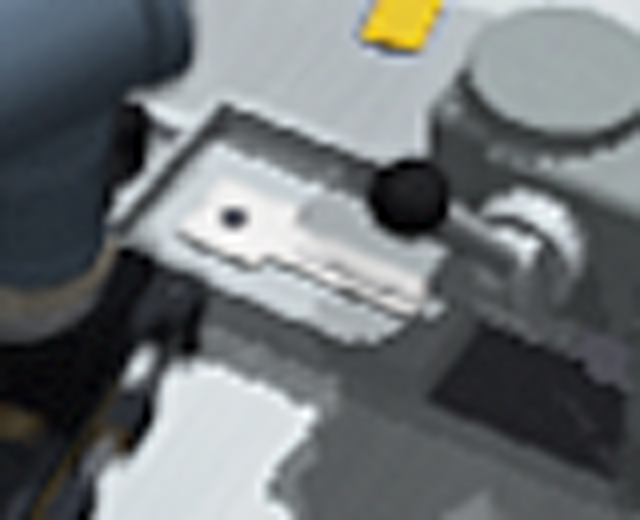

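Blank 1 lies flat in the tray (hole at (235,215)). Next is the second blank.

Request:
drive_tool --deltas "0 5 -40 -10 0; 0 10 -80 -30 0; 0 13 -110 -55 0; 0 13 -113 -70 0; 0 13 -113 -78 0; 0 13 -113 -83 0; 0 13 -113 -86 0; 0 13 -113 -88 0; 0 13 -113 -89 0; 0 13 -113 -90 0; 0 13 -113 -90 0"

```text
time_s: 16.6
position: [0.6109, -0.2591, 0.0495]
tcp_rot: [[0.998, 0.063, 0.001], [0.063, -0.998, 0.0], [0.001, -0.0, -1.0]]
force: [-1.4, 2.2, 6.6]
opening: 0.003
grasp_force: 3.1
```

Request:
drive_tool --deltas "0 -4 0 -0.5 0; 0 -9 -0.5 -0.5 0; 0 -14 -1 -0.5 0; 0 -19 -1 -0.5 0; 0 -24 -1.5 -0.5 0; 0 -29 -2 -0.5 0; 0 -34 -2 -0.5 0; 0 -39 -2.5 -0.5 0; 0 -44 -3 -0.5 0; 0 -50 -3 -0.5 0; 0 -56 -3.5 -0.5 0; 0 -56 -3.5 -0.5 0"

```text
time_s: 17.8
position: [0.5561, -0.2647, 0.0494]
tcp_rot: [[0.998, 0.063, 0.005], [0.063, -0.998, -0.004], [0.005, 0.004, -1.0]]
force: [0.1, -0.8, 7.3]
opening: 0.004
grasp_force: 3.6
```

Request:
drive_tool --deltas "0 -1 0 4 0; 0 -1 0 20 0; 87 -1 0 60 0; 87 -40 0 100 0; 87 -70 0 120 0; 87 -70 0 120 0; 87 -70 0 120 0; 87 -70 0 120 0; 87 -70 0 120 0; 87 -70 0 120 0; 87 -70 0 120 0"

```text
time_s: 18.9
position: [0.4846, -0.2632, 0.1662]
tcp_rot: [[0.998, 0.063, -0.001], [0.063, -0.998, 0.001], [-0.001, -0.001, -1.0]]
force: [0.5, -0.9, -0.0]
opening: 0.741
grasp_force: 0.0
```

```bash
python3 - <<'E'
from h import *
im=shot("scene","scene6");t=shot("top","top6");s=bot.read_state();print(s["position"],s["opening"])
for n,i in(("scene",im),("top",t)):keys(n,i,.049,(.515,.70,-.30,-.10))
cv2.imwrite("pics/c10.png",cv2.resize(im[150:280,180:315],(623,600),interpolation=cv2.INTER_CUBIC))
E
```

```text
[ 0.48449724 -0.26325653  0.16651745] 0.832392540659864
scene cen [ 0.5583 -0.2663] ang 4.1 bow [ 0.5144 -0.2695] tip [ 0.6077 -0.2627] L 0.094 w 0.047 169
top cen [ 0.5681 -0.2652] ang 4.9 bow [ 0.5263 -0.2688] tip [ 0.6076 -0.2619] L 0.082 w 0.029 222
```

View pics/c10.png

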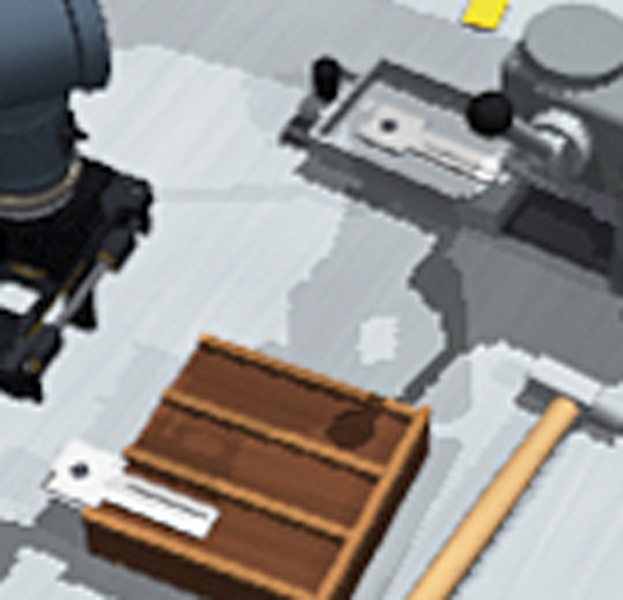

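Blank 2's bow overhangs at (75,470), about 39 mm out, and blank 1 is undisturbed in the tray. Pinching now.

Request:
drive_tool --deltas "87 7 -7 -40 0; 87 7 -7 -80 0; 87 7 -7 -110 0; 87 7 -7 -125 0; 87 7 -7 -130 0; 87 7 -7 -130 0; 0 7 -7 -130 0; 0 7 -7 -130 0; 0 7 -7 -130 0; 0 7 -7 -130 0; 0 7 -7 -130 0; 0 7 -7 -130 0"

```text
time_s: 20.2
position: [0.4915, -0.2705, 0.0373]
tcp_rot: [[0.998, 0.063, 0.0], [0.063, -0.998, -0.0], [0.0, 0.0, -1.0]]
force: [0.1, -0.8, -0.1]
opening: 0.54
grasp_force: 0.0
```

Request:
drive_tool --deltas "0 0 0 0 0; 0 0 0 0 0; 0 0 0 0 0; 0 0 0 0 0; 0 0 0 0 0; 0 0 0 3 0; 0 0 0 8 0; 0 0 0 15 0; 0 0 0 25 0; 0 0 0 40 0; 0 0 0 50 0; 0 0 0 50 0"

```text
time_s: 21.4
position: [0.4924, -0.2713, 0.089]
tcp_rot: [[0.998, 0.063, 0.003], [0.063, -0.998, -0.003], [0.003, 0.003, -1.0]]
force: [-0.4, 0.4, -0.5]
opening: 0.522
grasp_force: 30.0
```

Request:
drive_tool --deltas "0 0 15 10 0; 0 1 45 25 0; 0 2 85 30 0; 0 3 130 30 -0.01; 0 4 175 30 -0.02; 0 6 220 30 -0.04; 0 8 265 30 -0.06; 0 9 310 30 -0.08; 0 10 355 30 -0.1; 0 12 400 30 -0.11; 0 13 440 30 -0.12; 0 13 469 30 -0.12"

```text
time_s: 22.6
position: [0.5027, 0.2019, 0.117]
tcp_rot: [[0.998, -0.055, -0.001], [-0.055, -0.998, 0.0], [-0.001, -0.0, -1.0]]
force: [0.5, -1.1, -0.8]
opening: 0.519
grasp_force: 30.0
```

Request:
drive_tool --deltas "0 0 0 0 0; 0 0 0 0 0"

```text
time_s: 22.8
position: [0.503, 0.1995, 0.1169]
tcp_rot: [[0.999, -0.055, -0.002], [-0.055, -0.999, -0.0], [-0.001, 0.001, -1.0]]
force: [-0.8, 0.3, -0.8]
opening: 0.515
grasp_force: 30.0
```

```bash
python3 - <<'E'
from h import *
im=shot("scene","scene7");s=bot.read_state();print(s["position"],s["opening"],s["grasp_force"])
cv2.imwrite("pics/c11.png",cv2.resize(im[130:280,190:330],(560,600),interpolation=cv2.INTER_CUBIC))
E
```

```text
[0.50326964 0.19862898 0.11689766] 0.521727518269543 29.991642236709595
```

View pics/c11.png

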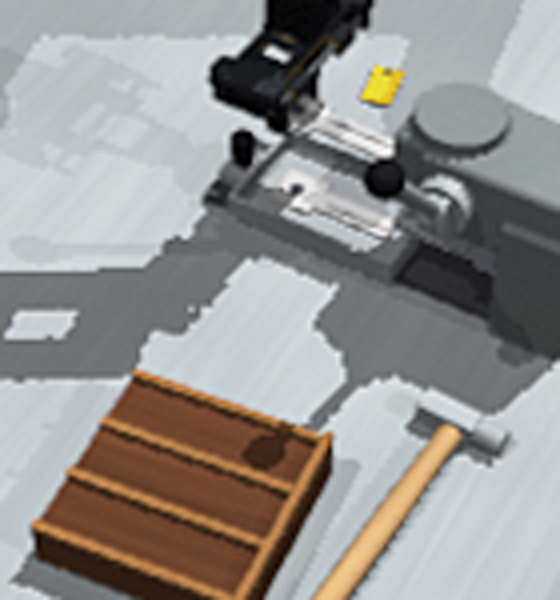

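Blank 2 is held over the tray and the rack is empty. Lowering it onto blank 1.

Request:
drive_tool --deltas "0 0 0 -25 0; 0 0 0 -50 0; 0 0 0 -70 0; 0 0 0 -82 0; 0 0 0 -90 0; 0 0 0 -94 0; 0 0 0 -94 0; 75 0 0 -94 0; 75 0 0 -94 0; 75 0 0 -94 0; 75 0 0 -94 0; 75 0 0 -94 0"

```text
time_s: 24.05
position: [0.5045, 0.1987, 0.0233]
tcp_rot: [[0.998, -0.057, 0.001], [-0.057, -0.998, 0.0], [0.001, -0.0, -1.0]]
force: [0.7, 0.4, -0.4]
opening: 0.842
grasp_force: 0.0
```

Request:
drive_tool --deltas "75 0 0 0 0; 75 0 0 10 0; 75 0 0 40 0; 60 0 0 80 0; 60 -40 0 80 0; 60 -80 0 80 0; 60 -80 0 100 0; 60 -80 0 100 0"

```text
time_s: 24.85
position: [0.4246, 0.199, 0.1251]
tcp_rot: [[0.998, -0.056, 0.004], [-0.056, -0.998, 0.001], [0.004, -0.001, -1.0]]
force: [1.3, 0.0, 0.1]
opening: 0.694
grasp_force: 0.0
```

```bash
python3 - <<'E'
from h import *
im=shot("scene","scene8");t=shot("top","top8");s=bot.read_state();print(s["position"],s["opening"])
o=np.zeros((520,800,3),np.uint8);o[:,:480]=cv2.resize(im[150:215,240:300],(480,520),interpolation=cv2.INTER_CUBIC);o[:520,480:]=cv2.resize(cv2.convertScaleAbs(t[170:260,170:225],alpha=1.5),(320,520),interpolation=cv2.INTER_CUBIC)
cv2.imwrite("pics/c12.png",o)
E
```

```text
[0.42628691 0.19891324 0.12392272] 0.6951015031359129
```

View pics/c12.png

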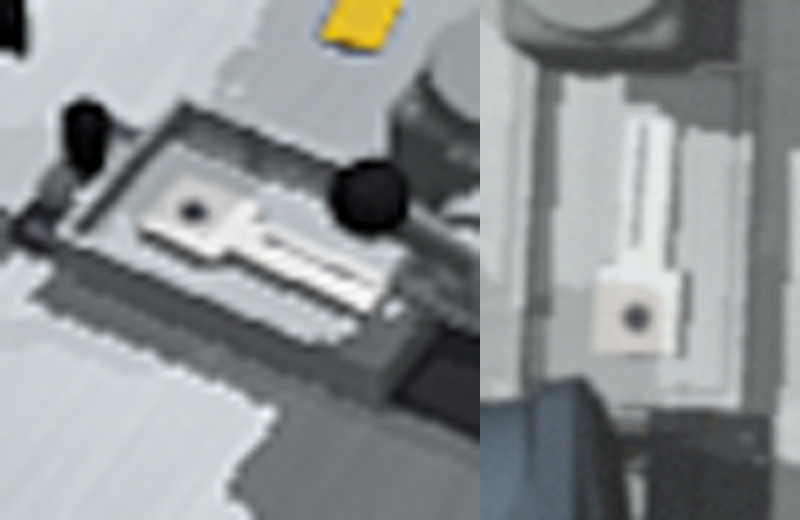

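Both blanks lie stacked in the tray: hole at (193,210), and top view bow at (637,315). Next I'll close the fingers and push the tray by its knob from behind.

Request:
drive_tool --deltas "0 -24 4 0 0; 0 -24 4 0 0; 0 -24 4 0 0; 0 -24 4 -20 0; 0 -24 4 -40 0; 0 -24 4 -60 0; 0 -24 4 -75 0; 0 -24 4 -84 0; 0 -24 4 -88 0; 0 -24 4 -88 0"

```text
time_s: 25.95
position: [0.401, 0.2025, 0.0346]
tcp_rot: [[0.998, -0.057, -0.0], [-0.057, -0.998, -0.0], [-0.0, 0.0, -1.0]]
force: [1.2, 0.5, -0.0]
opening: 0.011
grasp_force: 0.0
```

Request:
drive_tool --deltas "0 5 0 0 0; 0 10 0 0 0; 0 15 -0.5 0 0; 0 20 -1 0 0; 0 26 -1 0 0; 0 32 -1.5 0 0; 0 38 -2 0 0; 0 44 -2 0 0; 0 50 -2.5 0 0; 0 56 -3 0 0; 0 62 -3 0 0; 0 68 -3.5 0 0"

```text
time_s: 27.15
position: [0.4688, 0.1991, 0.035]
tcp_rot: [[0.998, -0.057, -0.0], [-0.057, -0.998, 0.0], [-0.0, -0.0, -1.0]]
force: [-2.2, 3.2, 1.1]
opening: 0.005
grasp_force: 1.3
```

Request:
drive_tool --deltas "0 6 0 0 0; 0 12 -0.5 0 0; 0 18 -1 0 0; 0 24 -1 0 0; 0 29 -1.5 0 0; 0 33 -2 0 0; 0 36 -2 0 0; 0 40 -2 0 0; 0 44 -2 0 0; 0 48 -2.5 0 0"

```text
time_s: 28.15
position: [0.5054, 0.1967, 0.0347]
tcp_rot: [[0.998, -0.057, -0.023], [-0.057, -0.998, -0.001], [-0.023, 0.003, -1.0]]
force: [-22.3, 7.3, 17.8]
opening: 0.003
grasp_force: 11.5
```

Request:
drive_tool --deltas "0 4 0 0 0; 0 8 0 0 0; 0 8 0 0 0"

```text
time_s: 28.45
position: [0.5054, 0.1967, 0.0345]
tcp_rot: [[0.998, -0.056, -0.039], [-0.057, -0.998, -0.003], [-0.038, 0.005, -0.999]]
force: [-29.5, 5.7, 23.2]
opening: 0.005
grasp_force: 14.9
```

Request:
drive_tool --deltas "0 -20 0 0 0; 0 -40 0 5 0; 0 -60 0 40 0; 0 -60 0 90 0; 0 -60 0 130 0; 0 -60 -40 160 0; 0 -60 -80 180 0; 0 -60 -120 180 0; 0 -60 -120 180 0"

```text
time_s: 29.35
position: [0.4665, 0.0722, 0.2166]
tcp_rot: [[0.998, -0.062, 0.006], [-0.062, -0.998, -0.003], [0.006, 0.002, -1.0]]
force: [0.2, 0.8, -0.3]
opening: 0.003
grasp_force: 0.0
```

```bash
python3 - <<'E'
from h import *
np.set_printoptions(precision=4,suppress=True)
im=shot("scene","scene9");t=shot("top","top9");s=bot.read_state();print(s["position"],s["opening"])
def blobs(n,img,box,th):
    x0,y0,x1,y1=box;m=(img[y0:y1,x0:x1].max(2)<th).astype(np.uint8)
    k,l,st,c=cv2.connectedComponentsWithStats(m)
    return [((c[i]+[x0,y0]).round(1).tolist(),st[i].tolist()) for i in range(1,k) if st[i,4]>15]
for d in(.085,.11):
  for n,i,th in(("top",t,38),("scene",im,45)):
    p=pix(n,(.4427+d,.2015-.05*d,.05)).round().astype(int);print(d,n,p)
p=pix("top",(.53,.197,.05)).astype(int);print("top",blobs("top",t,(p[0]-18,p[1]-22,p[0]+18,p[1]+22),40))
p=pix("scene",(.53,.197,.05)).astype(int);print("sc",blobs("scene",im,(p[0]-22,p[1]-18,p[0]+22,p[1]+18),45))
a=cv2.imread("pics/scene0.png");print("sc0",blobs("scene",a,(238,155,290,185),45))
a=cv2.imread("pics/top0.png");print("top0",blobs("top",a,(185,235,210,255),40))
E
```

```text
[0.4652 0.0755 0.2156] 0.004771218909552362
0.085 top [196 218]
0.085 scene [268 174]
0.11 top [196 210]
0.11 scene [273 176]
top []
sc [([268.1, 174.0], [20, 15, 6, 10, 42]), ([285.4, 174.2], [35, 15, 9, 10, 71])]
sc0 [([250.2, 166.8], [10, 8, 6, 9, 43]), ([285.4, 174.2], [43, 15, 9, 9, 70])]
top0 [([193.9, 246.4], [6, 9, 7, 6, 31])]
```

The tray position did not change between 22 N and 29 N (x stayed at 0.5054), and the knob moved 85 mm, so the tray is at its stop. Now the lever: the ball starts at (0.696,0.002,0.289).

Request:
drive_tool --deltas "0 0 0 45 0; 0 0 0 90 0; 0 20 -10 120 0; 0 60 -30 125 0; 0 105 -45 125 0; 0 150 -60 125 0; 0 190 -70 125 0; 0 220 -77 125 0; 0 232 -78 125 0; 0 232 -78 115 0; 0 232 -78 105 0; 0 232 -78 105 0"

```text
time_s: 30.65
position: [0.694, -0.0001, 0.317]
tcp_rot: [[0.998, -0.056, -0.006], [-0.056, -0.998, 0.001], [-0.006, -0.001, -1.0]]
force: [-0.3, 0.0, -0.0]
opening: 0.004
grasp_force: 0.0
```

Request:
drive_tool --deltas "0 0 1 -10 0; 0 0 1 -16 0; 0 0 -9 -28 0; 0 0 -20 -40 0; 0 -1 -29 -52 0; 0 -1 -38 -65 0; 0 -2 -45 -79 0; 0 -2 -51 -94 0"

```text
time_s: 31.45
position: [0.6945, -0.0531, 0.2258]
tcp_rot: [[0.998, -0.058, 0.002], [-0.058, -0.998, -0.0], [0.002, 0.0, -1.0]]
force: [1.2, -2.2, 2.0]
opening: 0.007
grasp_force: 1.1
```

Request:
drive_tool --deltas "0 0 -5 -15 0; 0 0 -8 -30 0; 0 -1 -10 -46 0; 0 -1 -11 -62 0; 0 -1 -11 -72 0; 0 -1 -11 -78 0; 0 -1 -11 -82 0; 0 -1 -11 -82 0"

```text
time_s: 32.25
position: [0.6924, -0.0626, 0.1496]
tcp_rot: [[0.998, -0.056, -0.001], [-0.056, -0.998, -0.0], [-0.001, 0.0, -1.0]]
force: [-10.5, 0.5, 25.6]
opening: 0.004
grasp_force: 12.8
```

Request:
drive_tool --deltas "0 0 0 10 0; 0 0 0 40 0; 0 0 0 85 0; 0 -40 0 125 0; 0 -90 0 150 0; 0 -140 0 150 0; 0 -190 -20 150 0; 0 -220 -60 150 0; 0 -220 -110 150 0; 0 -220 -150 150 0; 0 -220 -150 150 0"

```text
time_s: 33.35
position: [0.4737, -0.2188, 0.2939]
tcp_rot: [[0.998, -0.063, 0.002], [-0.063, -0.998, -0.003], [0.002, 0.003, -1.0]]
force: [0.1, 0.9, 0.4]
opening: 0.005
grasp_force: 0.0
```

```bash
python3 - <<'E'
from h import *
np.set_printoptions(precision=4,suppress=True)
im=shot("scene","scene10");t=shot("top","top10");s=bot.read_state();print(s["position"],s["force"],s["time_s"])
def blobs(img,box,th):
    x0,y0,x1,y1=box;m=(img[y0:y1,x0:x1].max(2)<th).astype(np.uint8)
    k,l,st,c=cv2.connectedComponentsWithStats(m)
    return [(c[i]+[x0,y0],st[i]) for i in range(1,k) if 5<st[i,4]<200]
B=(.693,-.062,.133)
ps=pix("scene",B).astype(int);pt=pix("top",B).astype(int);print("ball exp",ps,pt)
bs=blobs(im,(*(ps-14),*(ps+14)),45);bt=blobs(t,(*(pt-14),*(pt+14)),40);print(bs,bt)
K=(268,174);print("knob",blobs(im,(K[0]-10,K[1]-10,K[0]+10,K[1]+10),45))
# key holes before/after, white in tray region
print("hole0",onz("scene",(240+193/8,150+210/8),.023))
h=pix("scene",onz("scene",(240+193/8,150+210/8),.023)+[.085,-.004,0]).astype(int);print("hole exp",h)
g=im[h[1]-7:h[1]+8,h[0]-9:h[0]+10].min(2);print(g)
E
```

```text
[ 0.4731 -0.2137  0.2933] [-1.2634 -0.4336  0.0945] 33.45
ball exp [274 217] [279 160]
[(array([275.0154, 217.2   ]), array([11, 10,  9,  9, 65], dtype=int32))] [(array([280.    , 160.2885]), array([11, 10,  9,  9, 52], dtype=int32))]
knob [(array([268.119 , 174.0238]), array([ 8,  6,  6, 10, 42], dtype=int32))]
hole0 [0.5092 0.2011 0.023 ]
hole exp [281 183]
[[169 179 167 107  62 105 161 174 175 178 138 104 109  82  63  67  61  57
   59]
 [178 168 114  59  92 157 174 169 166 169 172 173 185 152 126  89  49  54
   57]
 [170 129  76  77 135 168 172 168 166 166 165 164 192 209 214 149  57  50
   55]
 [133  75  69 134 167 171 169 168 167 165 164 161 188 200 204 172 106  50
   45]
 [ 89  69 119 164 173 170 168 165 166 169 168 166 187 196 196 205 173 129
  105]
 [ 61 116 165 175 170 169 167 166 166 183 198 205 206 199 193 197 201 210
  193]
 [105 159 173 169 168 168 164 167 179 199 233 235 228 219 210 202 196 195
  205]
 [157 176 172 167 167 167 165 180 204 206 234 243 239 238 234 226 213 202
  198]
 [167 171 168 168 166 166 168 197 212 200 215 230 230 236 237 237 236 235
  191]
 [173 168 168 168 166 170 190 203 212 161  81  81 118 224 241 238 243 243
  181]
 [169 168 168 167 171 193 207 208 210 164  95  58  75 218 246 247 242 174
  101]
 [171 168 167 173 173 193 211 209 211 198 159 123 158 238 240 239 169  91
   97]
 [174 172 170 179 129 128 179 199 211 214 217 221 222 231 171 102  95 105
  107]
 [157 163 172 178 116  57  78 133 181 196 212 203 194 131 100 103  89 100
  102]
 [ 70 113 148 169 142 111  87  63  81 111 173 134  72  81  87  96  88  76
   73]]
```

```bash
python3 - <<'E'
from h import *
for z in(.019,.023):print(onz("scene",(283.2,185.9),z)+[.044,-.002,0]-[.6425,.192,0])
E
```

```text
[ 0.00391909 -0.00133211  0.019     ]
[ 0.00555103 -0.00493041  0.023     ]
```

```bash
python3 -c "
from rig import bot
print(bot.hand_in())"
```

```text
the job is handed in; nothing more can be done
None
```

I loaded both blanks flat in the tray, pushed it to its stop and brought the lever fully down, then handed the job in at 33 s; `hand_in` gave no verdict. The first blank slipped from the grip once and had to be picked up again.

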